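# Lock the specimen chest

## Robot

A 6-joint arm with a two-finger parallel gripper is mounted at the origin on a cart in front of the work surface, level with it; the furniture and walls round the work are solid. World frame = base frame: x ahead of the robot, y to its left, z up, the work surface at z = 0. Lengths are in m, angles in rad, forces in N, time in s.
With the tool pointing down it reaches from about 0.4 to 0.825 m from the base axis. Payload 7 kg.
Tool frame: the origin (TCP) lies at the very end of the fingers, on their centre line; the grasp point (between the pads) lies arm.grip_point_offset behind it (arm.grip_point_offset is the distance from the TCP to the grasp point, in m); z points along the fingers, y is the line along which they close (so a half turn about z gives the same grasp; the last joint's range is limited). The gripper opens to 88 mm and grips with 3 to 60 N. Pads are 19 mm wide; open, the fingers measure 130 mm over their backs; the gripper's body (78 mm by 193 mm) begins 47 mm behind the grasp point.
Start: joints at [1.484, 0.359, 0.012, 0, -1.224, -0.288], TCP at [0.247, 0.628, 0.227] pointing down, gripper open.
Joint ranges: [-3.07, 3.07], [-1.43, 2.12], [-1.02, 1.25], [-3.03, 1.67], [-3.05, -0], [-3.03, 3.03]. Speed limits (rad/s): [2.39, 2.39, 3.01, 3.14, 3.14, 3.14].

## Interface

Orientations are given as [roll, pitch, yaw] about the fixed x, y, z axes, in that order (R = Rz(yaw) Ry(pitch) Rx(roll)).
In Python, from station import arm gives the robot as it stands.
- The arm moves only by the shell command python3 -m crank 'ROWS' [OPENING] [FORCE]. ROWS is JSON, a list of rows, each an object of numbers: "dx", "dy", "dz": the shift along the tool's x, y, z in cm; "wx", "wy", "wz": the turn, a rotation vector about the tool's x, y, z in degrees. A call has exactly 10 rows; each row is the pose to reach, as a shift and turn from the pose commanded when the call began, along the tool's axes at that moment; what a row does not reach only later rows make up. A row lasts 1/8 s, in which the tool goes at most 62.5 mm and 10.7 degrees, less where a joint would pass 70% of its speed; a pose out of reach is approached as far as the arm can. A call with a gripper value outside its range is refused whole. OPENING is the finger opening in cm, from 0 to 8.76, set as the call begins (- or left out, the last holds). The fingers move at their own pace and stop on an object; FORCE is the grip in N (left out, the last holds). Time passes only in rows, so rows that repeat a pose let the fingers close, or fill a call up. It gives the time, the measured TCP pose, the force, the opening and the grip force at its end, in the units of the state.
- arm.get_state(): the state, without advancing time (a new reading comes with each control period).
- arm.grab_frame(name): name is "scene" or "side" or "wrist"; returns the picture (400x640x3 uint8, red, green, blue); there is no depth.
- arm.calibration(name): a dict with "fx", "fy", "cx", "cy" (pixels), "world_from_camera" (4x4, takes a point from camera to world coordinates). Camera axes: x right, y down, z forward; pixel columns grow to the right and rows downward; lengths in m; the calibration is good to about 2 mm. A picture is of the moment at which its call begins: read the wrist's pose just before it. calibration takes no time and is no camera call; for the wrist camera it gives the pose at the moment of the call.
- arm.job_done(): hands the job in; it is judged then, once.
Trained networks look in the newest picture that a camera, given by its name, has taken for a name from the list of things; names that differ only in an ending like _2 or _b are one class to them, and where a whole thing is asked for, a point or a joint stands for the part that bears it (a point fixed in the world has none). Each returns a list of dicts, best first, with "confidence" (0 to 1); they miss things now and then, are a little off and sometimes report something else, mostly with a low value. They report only what shows in the picture. A call takes as long as a camera call.
- arm.find_in(camera, query): "centre" ([x, y, z] in m, in world coordinates, good to about 4 mm: the middle of the surface that is visible of it).
- arm.masks_of(camera, query): "pixels" (400x640 bool, what is visible of it).
- arm.mark_of(camera, query): "centre" ([x, y, z] in m, in world coordinates, good to about 4 mm: a listed point, or the origin of a listed thing).
The state is a dict: "t": time; "q": joint angles; "qd": joint speeds; "joint_efforts": joint torques, N m; "eef_pos": TCP position; "ee_rot": TCP orientation; "force": force on the tool from outside, world axes, zero at the start; "moment": the same for the moment, N m; "width": finger opening in m; "gripper_force": force on a finger pad.
Only numpy, scipy, OpenCV 4.12 (cv2) and the standard library are available. Lean on these libraries where they do the work, as an engineer would, in place of code of your own. Each camera call takes 0.05 s, during which the arm holds its last target. There are 200 camera calls.

## Task

Lock the blue specimen chest: swing the steel hasp over onto the lid so that it lies flat with the staple standing up through its slot, then push the red-headed locking pin along its sleeve through the staple's loop until its head is fully home against the sleeve. Leave the bottle, the beaker and the timer where they are.

Things in the scene. Friction and masses are not known exactly. Their poses are not given: they have to be found in the camera images.
- chest: Blue chest with aluminium corners, lid shut, fixed in place; 130 mm deep (its x), 230 mm wide (its y), lid top 105 mm above its origin, the centre of the underside. -x is its front (to the robot), y its left, z up. On the lid, at chest y = +30 mm, stand the staple and the hasp, which is hinged at the front edge; to the right of them lies the pin's dark guide sleeve.
- hasp (a joint): Hinge of the steel hasp, rad: 0 = flat on the lid (pointing to the chest's +x, over the staple), 1.57 = upright, more = leaning out over the front, to the robot; stop at 2.4. It starts leaning out (1.75 to 2.1). Friction of about 0.06 N m: it stays where it is left.
- hasp_hinge (a point): Centre of the hasp's hinge axis (along the chest's y), at chest (-69, 30, 107) mm. The strap is 95 mm long from the axis, 28 mm wide, 4 mm thick (2 mm either side of the axis plane); its slot for the staple runs from 34 to 66 mm from the axis and is 12 mm wide; the last 29 mm are solid, with a 6 mm rolled edge at the end.
- hasp_end (a point): Middle of the free end of the hasp strap, 95 mm from the hinge axis.
- staple (a point): Centre of the staple's loop, at chest (-19, 30, 116) mm, 11 mm above the lid; axes as the chest's. The staple is an upright bow of 5 mm steel rod on the lid, 26 mm long along the chest's x (16 mm inside), top 24 mm above the lid; one looks through it along y. The pin, once home, lies through this point, above the strap.
- sleeve_mouth (a point): Centre of the right-hand mouth of the guide sleeve, at chest (-19, -30, 116) mm, 11 mm above the lid; the pin's head meets this face when fully home. The sleeve runs 40 mm along the chest's y (to y = +10 mm), is 42 mm wide over its feet and 19 mm high.
- locking_pin: Loose brass pin, 8 mm thick, 80 mm long, tapered tip, in the sleeve (1 mm clearance); round red head 22 mm across, 10 mm thick, resting on the lid; 0.06 kg. Origin on the axis at the head's inner face; y runs to the tip (the chest's +y). It starts drawn out 40 to 50 mm, tip inside the sleeve; it slides freely. Fully home, the tip is 20 mm past the loop's centre.
- pin_tip (a point): Tip of the pin, on its axis.
- pin_head (a point): Centre of the outer face of the pin's red head, where it can be pushed; 10 mm from the pin's origin, 11 mm above the lid.
- bottle: Bystander: small glass bottle with blue cap, 47 mm wide, 103 mm high, left of the chest. Origin under its centre.
- beaker_1: Bystander: clear beaker, 52 mm wide, 70 mm high, right of the chest. Origin under its centre.
- timer_1: Bystander: white timer, 52 x 64 x 18 mm, near the front edge. Origin under its centre.

How it is judged:
By the outcome, as a careful person would: the job done as asked, in the order asked, and still so for the second after the job is handed in, with the robot touching nothing.
It also fails if it takes over 42 s, if anything falls off the work surface, if the arm or the gripper's body presses on something with over 40 N, if the wrist force passes 120 N, or if a joint passes its speed limit or range.

## Working session

There is one attempt and no reset: what is moved stays moved. The work goes in short steps, Python scripts to look and compute and a shell command to move; the robot and the scene stay as the last step left them, time stands still between calls to the robot, and variables do not carry over. Pictures are saved under pics/ and viewed, at most 10 in all, crops included, and the job is handed in when it is done.

```bash
ls; mkdir -p pics; python3 - <<'E'
from station import arm
import cv2,numpy as np
print(arm.get_state()['eef_pos'],arm.get_state()['ee_rot'],arm.grip_point_offset)
for c in ("scene","side"):
    f=arm.grab_frame(c); cv2.imwrite(f"pics/{c}0.png",f[:,:,::-1])
    print(c,np.round(arm.calibration(c)["world_from_camera"],2).tolist())
    for q in "chest hasp_hinge hasp_end staple sleeve_mouth locking_pin pin_tip pin_head bottle beaker_1 timer_1".split():
        r=arm.mark_of(c,q)
        print(c,q,[(np.round(d['centre'],4).tolist(),round(d['confidence'],2)) for d in r[:2]])
E
```

```text
pics
[0.24694361 0.6276801  0.22561326] [ 3.13992170e+00 -1.61404784e-04 -3.74909946e-01] 0.0188
scene [[0.48, -0.51, 0.71, -0.49], [-0.88, -0.27, 0.4, -0.63], [-0.01, -0.82, -0.58, 0.9], [0.0, 0.0, 0.0, 1.0]]
scene chest [([0.5673, -0.1787, 0.0013], 0.88)]
scene hasp_hinge [([0.5012, -0.1435, 0.1079], 0.96), ([0.5453, -0.262, 0.1142], 0.38)]
scene hasp_end [([0.546, -0.2596, 0.1135], 0.63), ([0.4635, -0.1393, 0.1917], 0.48)]
scene staple [([0.5472, -0.1466, 0.1163], 0.69)]
scene sleeve_mouth [([0.5495, -0.2071, 0.1183], 0.73), ([0.5648, -0.175, -0.0006], 0.19)]
scene locking_pin [([0.5476, -0.2582, 0.1136], 0.65)]
scene pin_tip [([0.5477, -0.1446, 0.1168], 0.36)]
scene pin_head [([0.5463, -0.2623, 0.1127], 0.56)]
scene bottle [([0.4107, 0.2659, 0.0031], 0.69)]
scene beaker_1 [([0.5139, -0.3932, -0.0026], 0.59)]
scene timer_1 [([0.3939, 0.1132, -0.0031], 0.66), ([0.5494, -0.2067, 0.1197], 0.58)]
side [[0.9, -0.18, 0.41, -0.09], [-0.45, -0.41, 0.8, -1.15], [0.02, -0.9, -0.44, 0.69], [0.0, 0.0, 0.0, 1.0]]
side chest [([0.5653, -0.1748, 0.0011], 0.79)]
side hasp_hinge [([0.5031, -0.1445, 0.1116], 0.68)]
side hasp_end [([0.4585, -0.1427, 0.193], 0.49), ([0.5049, -0.1433, 0.1108], 0.22)]
side staple [([0.5525, -0.1492, 0.1166], 0.87)]
side sleeve_mouth [([0.5452, -0.2068, 0.1158], 0.82)]
side locking_pin [([0.5476, -0.2531, 0.1131], 0.45)]
side pin_tip [([0.5509, -0.1752, 0.1153], 0.45)]
side pin_head [([0.5431, -0.267, 0.1168], 0.6)]
side bottle [([0.4093, 0.2699, -0.0042], 0.87), ([0.5442, -0.2621, 0.1168], 0.48)]
side beaker_1 [([0.5107, -0.3913, -0.0021], 0.93)]
side timer_1 [([0.3937, 0.1158, -0.0031], 0.6)]
```

View pics/scene0.png

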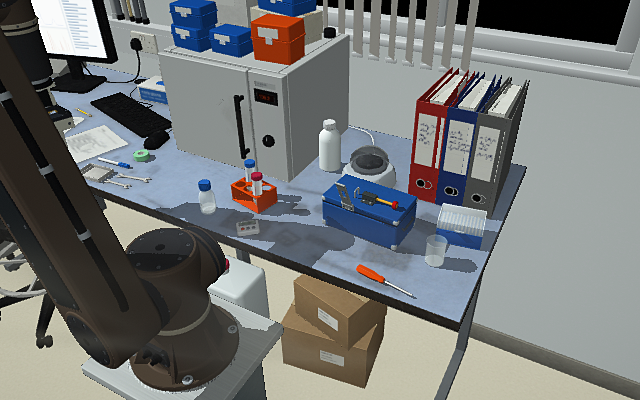

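View pics/side0.png

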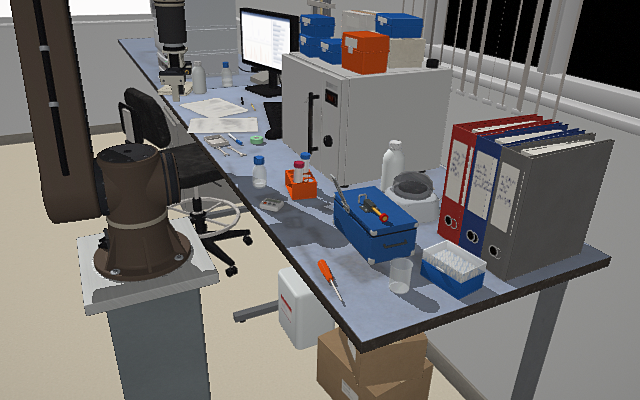

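The scene view shows the chest around (370,210), with the hasp leaning out at (345,195) and the pin head at (395,205). The side view agrees, and so do the network points. Next I fit the chest pose and plan the approach.

```bash
cat > h.py <<'E'
import numpy as np
from scipy.spatial.transform import Rotation as R
from scipy.optimize import least_squares
M={'chest':(0,0,0),'hasp_hinge':(-.069,.03,.107),'staple':(-.019,.03,.116),'sleeve_mouth':(-.019,-.03,.116)}
def fit(obs, line=()):
    """obs: (name, xyz); line: xyz points on the pin's axis"""
    def res(p):
        c,s=np.cos(p[2]),np.sin(p[2]); r=[]
        for n,w in obs:
            m=M[n]; r+= [p[0]+c*m[0]-s*m[1]-w[0], p[1]+s*m[0]+c*m[1]-w[1]]
        for w in line: r.append(c*(w[0]-p[0])+s*(w[1]-p[1])+.019)
        return np.array(r)
    s=least_squares(res,[.56,-.17,0]); return s.x,s.fun
def c2w(p,m):
    c,s=np.cos(p[2]),np.sin(p[2]); m=np.array(m)/1000
    return np.array([p[0]+c*m[0]-s*m[1],p[1]+s*m[0]+c*m[1],m[2]])
def rows(st,targets):
    """targets: (xyz world, yaw); prints tool shift cm, rotvec deg"""
    T=R.from_euler('xyz',st['ee_rot'])
    for w,y in targets:
        d=T.inv().apply(np.array(w)-st['eef_pos'])*100
        v=(T.inv()*R.from_euler('xyz',[np.pi,0,y])).as_rotvec(degrees=True)
        print(np.round(w,3),'->',np.round(d,2),np.round(v,1))
E
python3 - <<'E'
from h import *
from station import arm
o=[('chest',(.5673,-.1787)),('chest',(.5653,-.1748)),('hasp_hinge',(.5012,-.1435)),('hasp_hinge',(.5031,-.1445)),('staple',(.5472,-.1466)),('staple',(.5525,-.1492)),('sleeve_mouth',(.5495,-.2071)),('sleeve_mouth',(.5452,-.2068))]
p,f=fit(o,[(.5463,-.2623),(.5431,-.267),(.5476,-.2582),(.5476,-.2531)])
print(p,np.round(f*1000,1))
for n in M: print(n,c2w(p,np.array(M[n])*1000))
rows(arm.get_state(),[((.36,.40,.30),-.3),((.43,.1,.30),-.1),((.40,-.14,.30),p[2])])
print(arm.get_state()['t'])
E
```

```text
[ 0.56809398 -0.17752622 -0.04193789] [ 0.8  1.2  2.8 -2.7 -0.8 -1.2 -2.7 -0.2  3.2 -0.2 -2.1  2.4 -1.6  0.4
  2.7  0.1  0.8 -2.2  1.9  1.7]
chest [ 0.56809398 -0.17752622  0.        ]
hasp_hinge [ 0.50041242 -0.14465973  0.107     ]
staple [ 0.55036846 -0.14675601  0.116     ]
sleeve_mouth [ 0.54785292 -0.20670326  0.116     ]
[0.36 0.4  0.3 ] -> [18.86 17.1  -7.34] [-0.   0.  -4.3]
[0.43 0.1  0.3 ] -> [36.35 42.45 -7.34] [ -0.    0.  -15.7]
[ 0.4  -0.14  0.3 ] -> [42.35 65.89 -7.35] [ -0.    0.  -19.1]
1.2
```

```bash
python3 -m crank '[{"dx":4,"dy":4,"dz":-3,"wz":-1},{"dx":8,"dy":8,"dz":-6,"wz":-2},{"dx":13,"dy":12,"dz":-7.3,"wz":-3},{"dx":18,"dy":16,"dz":-7.3,"wz":-5},{"dx":21,"dy":21,"dz":-7.3,"wz":-7},{"dx":25,"dy":26,"dz":-7.3,"wz":-9},{"dx":29,"dy":31,"dz":-7.3,"wz":-11},{"dx":32,"dy":36,"dz":-7.3,"wz":-13},{"dx":35,"dy":41,"dz":-7.3,"wz":-15},{"dx":36,"dy":43,"dz":-7.3,"wz":-16}]' 0 20
python3 - <<'E'
from h import *
from station import arm
rows(arm.get_state(),[((.40,-.14,.30),-.042)])
E
```

```text
[ 0.4  -0.14  0.3 ] -> [42.35 65.89 -7.35] [ -0.    0.  -19.1]$[0]: bad value
```

```bash
python3 -m crank '[{"dx":4,"dy":4,"dz":-3,"wx":0,"wy":0,"wz":-1},{"dx":8,"dy":8,"dz":-6,"wx":0,"wy":0,"wz":-2},{"dx":13,"dy":12,"dz":-7.3,"wx":0,"wy":0,"wz":-3},{"dx":18,"dy":16,"dz":-7.3,"wx":0,"wy":0,"wz":-5},{"dx":21,"dy":21,"dz":-7.3,"wx":0,"wy":0,"wz":-7},{"dx":25,"dy":26,"dz":-7.3,"wx":0,"wy":0,"wz":-9},{"dx":29,"dy":31,"dz":-7.3,"wx":0,"wy":0,"wz":-11},{"dx":32,"dy":36,"dz":-7.3,"wx":0,"wy":0,"wz":-13},{"dx":35,"dy":41,"dz":-7.3,"wx":0,"wy":0,"wz":-15},{"dx":36,"dy":43,"dz":-7.3,"wx":0,"wy":0,"wz":-16}]' 0 20
python3 - <<'E'
from h import *
from station import arm
rows(arm.get_state(),[((.40,-.14,.30),-.042)])
E
```

```text
t: 2.45
eef_pos: [0.4246, 0.0935, 0.3]
ee_rot: [-3.141, -0.001, -0.097]
force: [1.1, 0.6, -0.4]
width: 0.0008
gripper_force: 0.0
[ 0.4  -0.14  0.3 ] -> [-1.900e-01  2.348e+01 -1.000e-02] [-0.  -0.  -3.2]
```

```bash
python3 -m crank '[{"dx":0,"dy":4,"dz":0,"wx":0,"wy":0,"wz":-1},{"dx":0,"dy":8,"dz":0,"wx":0,"wy":0,"wz":-1},{"dx":0,"dy":12,"dz":0,"wx":0,"wy":0,"wz":-2},{"dx":0,"dy":16,"dz":0,"wx":0,"wy":0,"wz":-3},{"dx":-0.2,"dy":20,"dz":0,"wx":0,"wy":0,"wz":-3.2},{"dx":-0.2,"dy":23.5,"dz":0,"wx":0,"wy":0,"wz":-3.2},{"dx":-0.2,"dy":23.5,"dz":0,"wx":0,"wy":0,"wz":-3.2},{"dx":-0.2,"dy":23.5,"dz":0,"wx":0,"wy":0,"wz":-3.2},{"dx":-0.2,"dy":23.5,"dz":0,"wx":0,"wy":0,"wz":-3.2},{"dx":-0.2,"dy":23.5,"dz":0,"wx":0,"wy":0,"wz":-3.2}]'
python3 - <<'E'
from h import *
from station import arm
import cv2
f=arm.grab_frame("wrist"); cv2.imwrite("pics/w1.png",f[:,:,::-1])
o=[]
for q in "hasp_hinge staple sleeve_mouth hasp_end pin_head pin_tip".split():
    r=arm.mark_of("wrist",q); print(q,[(np.round(d['centre'],4).tolist(),round(d['confidence'],2)) for d in r[:2]])
rows(arm.get_state(),[((.42,-.141,.165),-.042)])
E
```

```text
t: 3.7
eef_pos: [0.4005, -0.1369, 0.2996]
ee_rot: [-3.142, -0.0, -0.038]
force: [-0.1, -0.5, -0.2]
width: 0.0006
gripper_force: 0.0
hasp_hinge [([0.5009, -0.1429, 0.1073], 0.55), ([0.5455, -0.2533, 0.1175], 0.37)]
staple [([0.5536, -0.1486, 0.1157], 0.77)]
sleeve_mouth [([0.5473, -0.2065, 0.1173], 0.6)]
hasp_end [([0.4645, -0.1404, 0.1967], 0.6)]
pin_head [([0.5446, -0.2669, 0.1148], 0.74)]
pin_tip []
[ 0.42  -0.141  0.165] -> [ 1.98  0.28 13.45] [0.  0.  0.1]
```

View pics/w1.png

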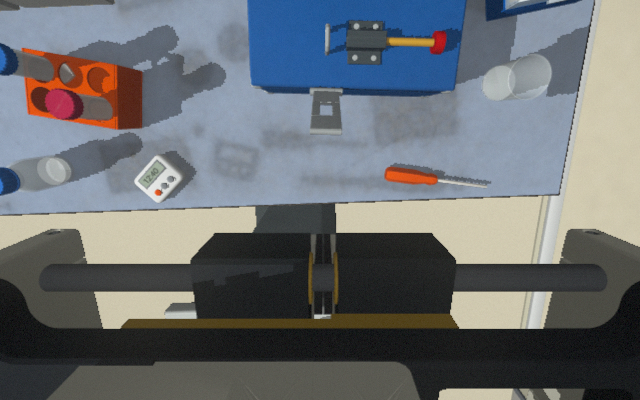

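The wrist view shows the hasp at (326,110), staple at (328,40), sleeve at (366,42) and pin head at (438,42). This agrees with the fit, and the hasp is at about 2.0 rad. I'll come down in front of it and push.

```bash
python3 -m crank '[{"dx":1,"dy":0.4,"dz":5,"wx":0,"wy":0,"wz":0},{"dx":2,"dy":0.4,"dz":9.5,"wx":0,"wy":0,"wz":0},{"dx":2,"dy":0.4,"dz":13,"wx":0,"wy":0,"wz":0},{"dx":2.1,"dy":0.4,"dz":13.5,"wx":0,"wy":0,"wz":0},{"dx":3.1,"dy":0.4,"dz":13.5,"wx":0,"wy":0,"wz":0},{"dx":4.3,"dy":0.4,"dz":13.4,"wx":0,"wy":0,"wz":0},{"dx":5.5,"dy":0.4,"dz":13.2,"wx":0,"wy":0,"wz":0},{"dx":6.7,"dy":0.4,"dz":13,"wx":0,"wy":0,"wz":0},{"dx":7.9,"dy":0.4,"dz":12.9,"wx":0,"wy":0,"wz":0},{"dx":8.9,"dy":0.4,"dz":12.8,"wx":0,"wy":0,"wz":0}]'
python3 - <<'E'
from h import *
from station import arm
import cv2
for c in("wrist","side"):
    f=arm.grab_frame(c)
    if c=="side": cv2.imwrite("pics/s2.png",cv2.resize(f[150:290,280:480,::-1],(800,560)))
    r=arm.mark_of(c,"hasp_end"); print([(np.round(d['centre'],4).tolist(),round(d['confidence'],2)) for d in r[:2]])
s=arm.get_state(); d=s['eef_pos']-np.array([.5005,-.1445,.107]); c,n=np.cos(-.042),np.sin(-.042)
print('u,v',(c*d[0]+n*d[1])*1e3,(-n*d[0]+c*d[1])*1e3,s['eef_pos'])
E
```

```text
t: 5.3
eef_pos: [0.4899, -0.1451, 0.1715]
ee_rot: [3.142, 0.0, -0.04]
force: [-0.6, -0.4, 1.0]
width: 0.0004
gripper_force: 0.4
[([0.511, -0.3964, 0.0037], 0.65), ([0.5086, -0.1417, 0.2062], 0.56)]
[]
u,v -11.394481542485961 -1.0199776307473492 [ 0.48907274 -0.14504065  0.17128474]
```

View pics/s2.png

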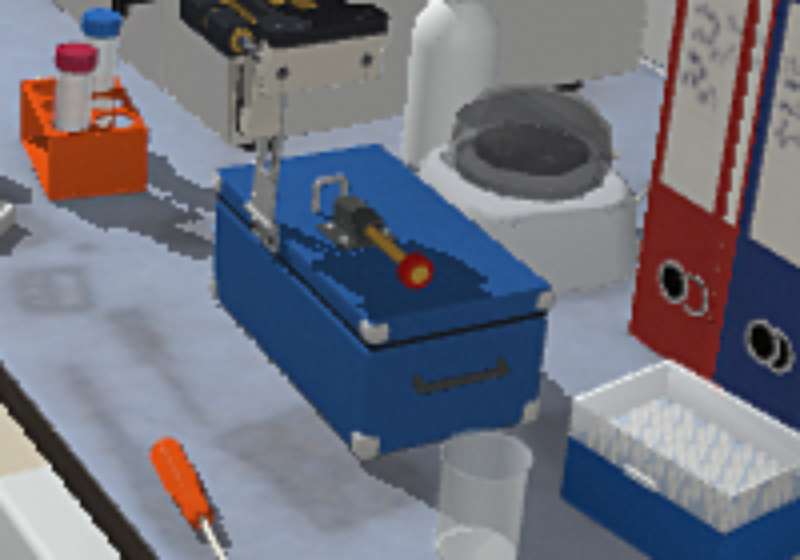

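The side crop shows the hasp upright behind the fingers at (265,210), with the staple at (330,195) and the pin untouched at (415,270). I'll carry it over along its arc.

```bash
python3 -m crank '[{"dx":0.8,"dy":-0.1,"dz":-0.8,"wx":0,"wy":0,"wz":0},{"dx":1.9,"dy":-0.1,"dz":-0.8,"wx":0,"wy":0,"wz":0},{"dx":3.9,"dy":-0.1,"dz":-0.4,"wx":0,"wy":0,"wz":0},{"dx":5.9,"dy":-0.1,"dz":0.5,"wx":0,"wy":0,"wz":0},{"dx":7.5,"dy":-0.1,"dz":2,"wx":0,"wy":0,"wz":0},{"dx":8.4,"dy":-0.1,"dz":3.2,"wx":0,"wy":0,"wz":0},{"dx":9,"dy":-0.1,"dz":4.7,"wx":0,"wy":0,"wz":0},{"dx":9.3,"dy":-0.1,"dz":5.7,"wx":0,"wy":0,"wz":0},{"dx":9.3,"dy":-0.1,"dz":6.2,"wx":0,"wy":0,"wz":0},{"dx":9.3,"dy":-0.1,"dz":6.3,"wx":0,"wy":0,"wz":0}]'
python3 - <<'E'
from h import *
from station import arm
import cv2
f=arm.grab_frame("side"); cv2.imwrite("pics/s3.png",cv2.resize(f[150:290,280:480,::-1],(800,560)))
s=arm.get_state(); print(s['force'],s['eef_pos'])
E
```

```text
t: 6.75
eef_pos: [0.582, -0.1478, 0.1092]
ee_rot: [3.141, -0.0, -0.039]
force: [-2.5, 1.7, 5.8]
width: 0.0008
gripper_force: 3.1
[-0.72683335  0.55974241  2.46126471] [ 0.58197116 -0.14779096  0.10928429]
```

View pics/s3.png

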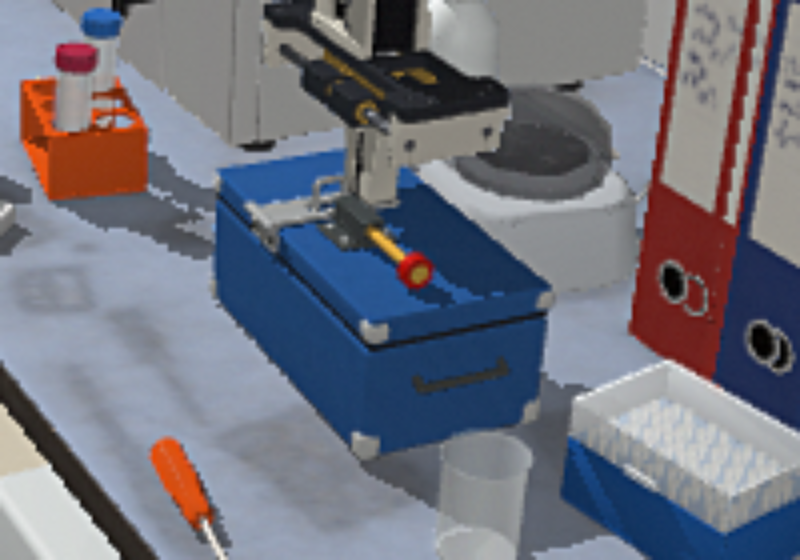

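The crop shows the strap lying over the lid from (265,225) to (345,205), with the staple bow standing through it at (330,185). The tip height of 109 mm matches the top of a flat strap. I'll press briefly, lift, and move beyond the pin head.

```bash
python3 -m crank '[{"dx":0,"dy":0,"dz":0.4,"wx":0,"wy":0,"wz":0},{"dx":0,"dy":0,"dz":0.4,"wx":0,"wy":0,"wz":0},{"dx":0,"dy":0,"dz":-4,"wx":0,"wy":0,"wz":0},{"dx":0,"dy":0,"dz":-8,"wx":0,"wy":0,"wz":0},{"dx":-1,"dy":4,"dz":-8,"wx":0,"wy":0,"wz":0},{"dx":-2,"dy":9,"dz":-8,"wx":0,"wy":0,"wz":0},{"dx":-3,"dy":14,"dz":-8,"wx":0,"wy":0,"wz":0},{"dx":-3.1,"dy":15.5,"dz":-8,"wx":0,"wy":0,"wz":0},{"dx":-3.1,"dy":15.5,"dz":-8,"wx":0,"wy":0,"wz":0},{"dx":-3.1,"dy":15.5,"dz":-8,"wx":0,"wy":0,"wz":0}]'
python3 - <<'E'
from h import *
from station import arm
import cv2
o=[('chest',(.5673,-.1787)),('chest',(.5653,-.1748)),('hasp_hinge',(.5012,-.1435)),('hasp_hinge',(.5031,-.1445)),('hasp_hinge',(.5009,-.1429)),('staple',(.5472,-.1466)),('staple',(.5525,-.1492)),('staple',(.5536,-.1486)),('sleeve_mouth',(.5495,-.2071)),('sleeve_mouth',(.5452,-.2068)),('sleeve_mouth',(.5473,-.2065))]
l=[(.5463,-.2623),(.5431,-.267),(.5446,-.2669)]
for c in ("scene","side","wrist"):
    f=arm.grab_frame(c)
    if c=="side": cv2.imwrite("pics/s4.png",cv2.resize(f[150:290,280:480,::-1],(800,560)))
    for q in "pin_head sleeve_mouth hasp_end staple".split():
        r=arm.mark_of(c,q)
        print(c,q,[(np.round(d['centre'],4).tolist(),round(d['confidence'],2)) for d in r[:2]])
        if r and r[0]['confidence']>.4 and q in M and r[0]['centre'][2]>.1: o.append((q,r[0]['centre']))
        if r and r[0]['confidence']>.5 and q=='pin_head': l.append(r[0]['centre'])
p,f=fit(o,l); print(p); 
s=arm.get_state()
for w in l+[s['eef_pos']]:
    d=np.array(w[:2])-p[:2]; c,n=np.cos(p[2]),np.sin(p[2]); print('chest xy',np.round([c*d[0]+n*d[1],-n*d[0]+c*d[1]],4))
rows(s,[(c2w(p,(-19,-125,109)),p[2]),(c2w(p,(-19,-61,109)),p[2])])
E
```

```text
t: 8.05
eef_pos: [0.5451, -0.3007, 0.1887]
ee_rot: [-3.141, -0.0, -0.039]
force: [-0.7, -0.2, -0.2]
width: 0.0003
gripper_force: 0.0
scene pin_head [([0.5446, -0.2634, 0.1148], 0.55), ([0.4094, 0.2677, 0.0084], 0.5)]
scene sleeve_mouth [([0.552, -0.2068, 0.1212], 0.95)]
scene hasp_end [([0.5939, -0.1499, 0.1042], 0.62)]
scene staple [([0.5493, -0.1465, 0.1154], 0.7), ([0.5471, -0.258, 0.1145], 0.67)]
side pin_head [([0.4113, 0.2691, 0.001], 0.66), ([0.5427, -0.2656, 0.1154], 0.64)]
side sleeve_mouth [([0.545, -0.2075, 0.1175], 0.82), ([0.5025, -0.1454, 0.1092], 0.72)]
side hasp_end [([0.5955, -0.1454, 0.1078], 0.54), ([0.5452, -0.2091, 0.1178], 0.18)]
side staple [([0.5538, -0.1451, 0.1129], 0.61), ([0.549, -0.1776, 0.1143], 0.43)]
wrist pin_head [([0.5483, -0.2673, 0.1191], 0.73)]
wrist sleeve_mouth [([0.5461, -0.2087, 0.1167], 0.83)]
wrist hasp_end [([0.6018, -0.1504, 0.1065], 0.86)]
wrist staple [([0.5528, -0.1481, 0.1165], 0.62)]
[ 0.56226165 -0.17237178  0.22256   ]
chest xy [-0.0354 -0.0842]
chest xy [-0.0396 -0.0881]
chest xy [-0.0381 -0.0883]
chest xy [-0.0373 -0.0849]
chest xy [-0.0498  0.4639]
chest xy [-0.0346 -0.0895]
chest xy [-0.0454 -0.1221]
[ 0.571 -0.298  0.109] -> [ 2.63 -0.4   7.96] [ -0.   0. -15.]
[ 0.557 -0.236  0.109] -> [ 0.97 -6.58  7.96] [ -0.   0. -15.]
```

View pics/s4.png

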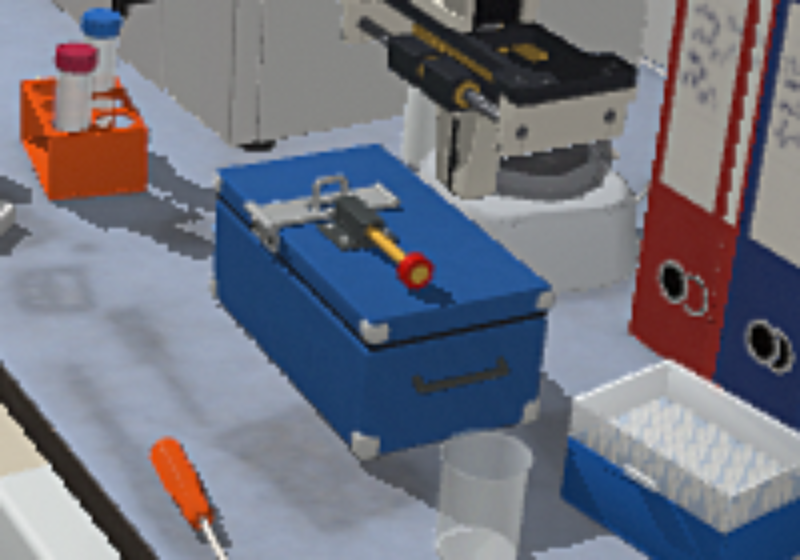

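The crop shows the hasp flat from (265,225) to (395,195), with the staple bow standing through its slot at (330,185). The pin is untouched, its head at (415,270). That fit picked up a false pin head at the bottle, so I use the mean of the good points: head at (0.545, -0.265) and yaw of about -0.05. I'll descend and push.

```bash
python3 -m crank '[{"dx":-0.2,"dy":0.4,"dz":3,"wx":0,"wy":0,"wz":0.7},{"dx":-0.2,"dy":0.4,"dz":6,"wx":0,"wy":0,"wz":0.7},{"dx":-0.2,"dy":0.4,"dz":7.9,"wx":0,"wy":0,"wz":0.7},{"dx":-0.2,"dy":0.4,"dz":7.9,"wx":0,"wy":0,"wz":0.7},{"dx":-0.2,"dy":0,"dz":7.9,"wx":0,"wy":0,"wz":0.7},{"dx":-0.2,"dy":-0.8,"dz":7.9,"wx":0,"wy":0,"wz":0.7},{"dx":-0.2,"dy":-1.6,"dz":7.9,"wx":0,"wy":0,"wz":0.7},{"dx":-0.1,"dy":-2.4,"dz":7.9,"wx":0,"wy":0,"wz":0.7},{"dx":-0.1,"dy":-3.2,"dz":7.9,"wx":0,"wy":0,"wz":0.7},{"dx":-0.1,"dy":-4,"dz":7.9,"wx":0,"wy":0,"wz":0.7}]'
python3 - <<'E'
from h import *
from station import arm
import cv2
for c in("scene","side","wrist"):
    f=arm.grab_frame(c)
    if c=="side": cv2.imwrite("pics/s5.png",cv2.resize(f[150:290,280:480,::-1],(800,560)))
    for q in("pin_head","pin_tip"): print(c,q,[(np.round(d['centre'],4).tolist(),round(d['confidence'],2)) for d in arm.mark_of(c,q)[:2]])
s=arm.get_state(); print(s['force'],s['eef_pos'])
E
```

```text
t: 10.05
eef_pos: [0.5456, -0.2608, 0.1097]
ee_rot: [3.142, -0.0, -0.052]
force: [-0.2, -0.5, -0.1]
width: 0.0003
gripper_force: 0.2
scene pin_head [([0.5461, -0.2374, 0.1123], 0.42)]
scene pin_tip []
side pin_head [([0.5481, -0.2421, 0.1178], 0.36)]
side pin_tip [([0.5499, -0.1503, 0.1151], 0.54)]
wrist pin_head []
wrist pin_tip []
[-0.97732602  0.03141594 -0.77181851] [ 0.54541665 -0.261631    0.10944373]
```

View pics/s5.png

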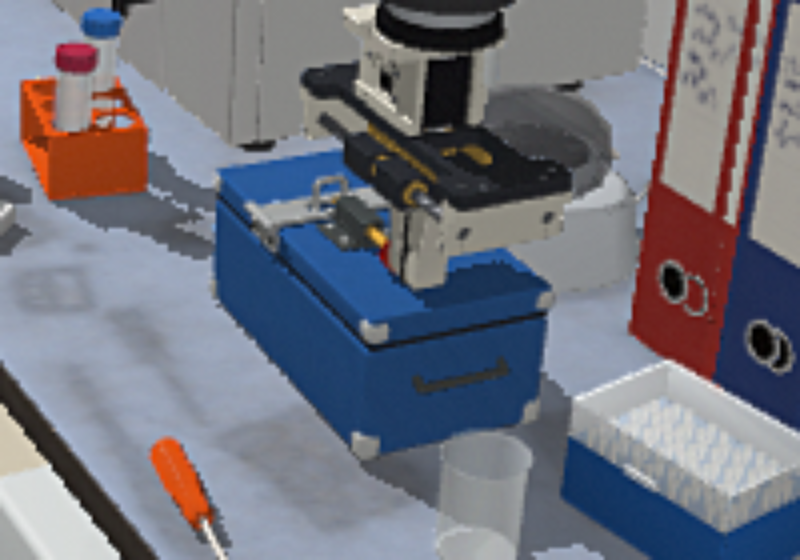

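The crop shows the finger in contact with the red head at (385,255) and the pin sliding in. About 23 mm remains.

```bash
python3 -m crank '[{"dx":0,"dy":-0.5,"dz":0,"wx":0,"wy":0,"wz":0},{"dx":0,"dy":-1,"dz":0,"wx":0,"wy":0,"wz":0},{"dx":0,"dy":-1.3,"dz":0,"wx":0,"wy":0,"wz":0},{"dx":0,"dy":-1.6,"dz":0,"wx":0,"wy":0,"wz":0},{"dx":0,"dy":-1.8,"dz":0,"wx":0,"wy":0,"wz":0},{"dx":0,"dy":-2.0,"dz":0,"wx":0,"wy":0,"wz":0},{"dx":0,"dy":-2.1,"dz":0,"wx":0,"wy":0,"wz":0},{"dx":0,"dy":-2.2,"dz":0,"wx":0,"wy":0,"wz":0},{"dx":0,"dy":-2.3,"dz":0,"wx":0,"wy":0,"wz":0},{"dx":0,"dy":-2.3,"dz":0,"wx":0,"wy":0,"wz":0}]'
```

```text
t: 11.75
eef_pos: [0.5467, -0.2384, 0.1096]
ee_rot: [-3.142, -0.0, -0.052]
force: [-0.0, 0.1, -0.4]
width: 0.0004
gripper_force: 0.0
```

```bash
python3 -m crank '[{"dx":0,"dy":-0.05,"dz":0,"wx":0,"wy":0,"wz":0},{"dx":0,"dy":-0.1,"dz":0,"wx":0,"wy":0,"wz":0},{"dx":0,"dy":-0.15,"dz":0,"wx":0,"wy":0,"wz":0},{"dx":0,"dy":-0.2,"dz":0,"wx":0,"wy":0,"wz":0},{"dx":0,"dy":-0.25,"dz":0,"wx":0,"wy":0,"wz":0},{"dx":0,"dy":-0.3,"dz":0,"wx":0,"wy":0,"wz":0},{"dx":0,"dy":-0.35,"dz":0,"wx":0,"wy":0,"wz":0},{"dx":0,"dy":-0.4,"dz":0,"wx":0,"wy":0,"wz":0},{"dx":0,"dy":-0.4,"dz":0,"wx":0,"wy":0,"wz":0},{"dx":0,"dy":-0.4,"dz":0,"wx":0,"wy":0,"wz":0}]'
python3 - <<'E'
from station import arm
import cv2
f=arm.grab_frame("side"); cv2.imwrite("pics/s6.png",cv2.resize(f[180:240,330:410,::-1],(800,600),interpolation=2))
s=arm.get_state(); print(s['force'],s['eef_pos'])
E
```

```text
t: 13.0
eef_pos: [0.5469, -0.2344, 0.1096]
ee_rot: [-3.142, -0.0, -0.052]
force: [-0.3, -0.7, 0.6]
width: 0.0004
gripper_force: 0.0
[ 0.10344142 -0.29965051 -0.59204393] [ 0.5469121  -0.23443038  0.10955915]
```

View pics/s6.png

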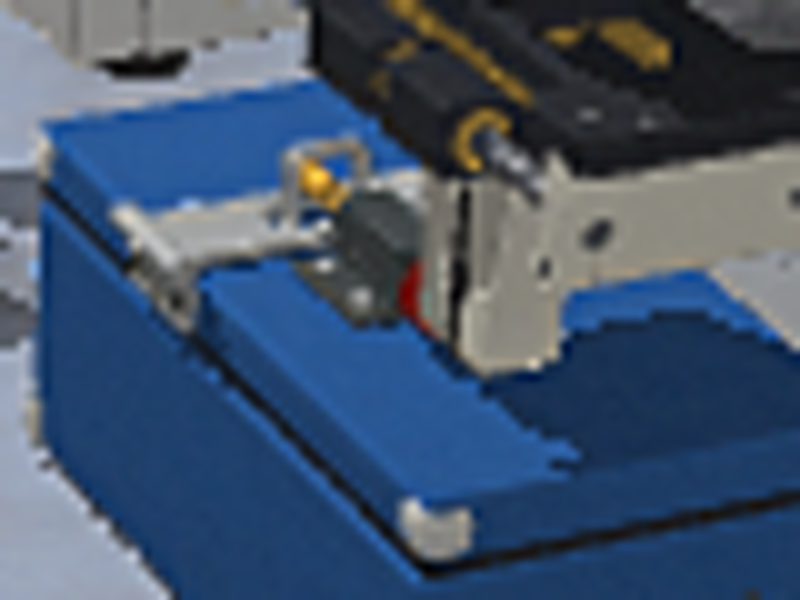

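The crop shows the pin tip (brass, at (320,180)) inside the staple loop and the red head at (412,290) almost at the sleeve. There is no end-stop force yet, so I'll keep going slowly.

```bash
python3 -m crank '[{"dx":0,"dy":-0.05,"dz":0,"wx":0,"wy":0,"wz":0},{"dx":0,"dy":-0.1,"dz":0,"wx":0,"wy":0,"wz":0},{"dx":0,"dy":-0.15,"dz":0,"wx":0,"wy":0,"wz":0},{"dx":0,"dy":-0.2,"dz":0,"wx":0,"wy":0,"wz":0},{"dx":0,"dy":-0.25,"dz":0,"wx":0,"wy":0,"wz":0},{"dx":0,"dy":-0.3,"dz":0,"wx":0,"wy":0,"wz":0},{"dx":0,"dy":-0.3,"dz":0,"wx":0,"wy":0,"wz":0},{"dx":0,"dy":-0.3,"dz":0,"wx":0,"wy":0,"wz":0},{"dx":0,"dy":-0.3,"dz":0,"wx":0,"wy":0,"wz":0},{"dx":0,"dy":-0.3,"dz":0,"wx":0,"wy":0,"wz":0}]'
```

```text
t: 14.3
eef_pos: [0.5469, -0.233, 0.1096]
ee_rot: [3.14, 0.0, -0.052]
force: [0.3, -9.8, -2.9]
width: 0.0006
gripper_force: 4.9
```

```bash
python3 -m crank '[{"dx":0,"dy":-0.05,"dz":0,"wx":0,"wy":0,"wz":0},{"dx":0,"dy":-0.1,"dz":0,"wx":0,"wy":0,"wz":0},{"dx":0,"dy":-0.1,"dz":0,"wx":0,"wy":0,"wz":0},{"dx":0,"dy":-0.1,"dz":0,"wx":0,"wy":0,"wz":0},{"dx":0,"dy":-0.1,"dz":0,"wx":0,"wy":0,"wz":0},{"dx":0,"dy":-0.1,"dz":0,"wx":0,"wy":0,"wz":0},{"dx":0,"dy":-0.1,"dz":0,"wx":0,"wy":0,"wz":0},{"dx":0,"dy":-0.1,"dz":0,"wx":0,"wy":0,"wz":0},{"dx":0,"dy":-0.1,"dz":0,"wx":0,"wy":0,"wz":0},{"dx":0,"dy":-0.1,"dz":0,"wx":0,"wy":0,"wz":0}]'
python3 -m crank '[{"dx":0,"dy":0.5,"dz":0,"wx":0,"wy":0,"wz":0},{"dx":0,"dy":1.5,"dz":0,"wx":0,"wy":0,"wz":0},{"dx":0,"dy":3,"dz":0,"wx":0,"wy":0,"wz":0},{"dx":0,"dy":4,"dz":-1,"wx":0,"wy":0,"wz":0},{"dx":0,"dy":4.5,"dz":-5,"wx":0,"wy":0,"wz":0},{"dx":0,"dy":5,"dz":-10,"wx":0,"wy":0,"wz":0},{"dx":-2,"dy":5,"dz":-13,"wx":0,"wy":0,"wz":0},{"dx":-4,"dy":5,"dz":-13,"wx":0,"wy":0,"wz":0},{"dx":-4,"dy":5,"dz":-13,"wx":0,"wy":0,"wz":0},{"dx":-4,"dy":5,"dz":-13,"wx":0,"wy":0,"wz":0}]'
python3 - <<'E'
from station import arm
import cv2,numpy as np
for c in("side","scene","wrist"):
    f=arm.grab_frame(c)
    if c=="side": cv2.imwrite("pics/s7.png",cv2.resize(f[180:240,330:410,::-1],(800,600),interpolation=2))
    for q in("pin_head","sleeve_mouth","hasp_end"): print(c,q,[(np.round(d['centre'],4).tolist(),round(d['confidence'],2)) for d in arm.mark_of(c,q)[:2]])
E
```

```text
t: 15.55
eef_pos: [0.5469, -0.2329, 0.1097]
ee_rot: [3.139, 0.0, -0.052]
force: [0.3, -15.0, -4.0]
width: 0.0006
gripper_force: 7.4
t: 16.8
eef_pos: [0.5048, -0.2787, 0.24]
ee_rot: [3.141, -0.001, -0.052]
force: [-0.5, -0.2, 0.6]
width: 0.0001
gripper_force: 0.0
side pin_head [([0.5471, -0.2173, 0.1154], 0.62)]
side sleeve_mouth [([0.5458, -0.206, 0.1195], 0.76)]
side hasp_end [([0.5969, -0.1503, 0.1065], 0.44)]
scene pin_head [([0.5464, -0.2129, 0.1134], 0.55)]
scene sleeve_mouth [([0.5501, -0.2059, 0.1171], 0.85)]
scene hasp_end [([0.5954, -0.1492, 0.1052], 0.74)]
wrist pin_head [([0.5495, -0.2176, 0.1148], 0.69)]
wrist sleeve_mouth [([0.5456, -0.2087, 0.1163], 0.76)]
wrist hasp_end [([0.6038, -0.1466, 0.1071], 0.94)]
```

View pics/s7.png

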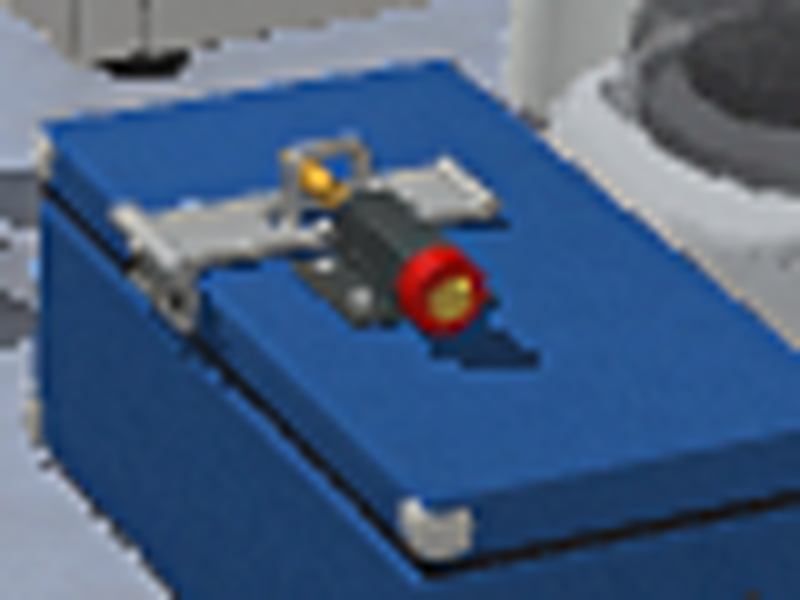

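The crop shows the red head at (440,290) hard against the sleeve and the brass tip through the bow at (320,180). The strap is flat on the lid. Head to mouth measures about 10 mm, the head's own thickness, and the push stalled at 15 N, so the pin is home.

```bash
python3 -c "
from station import arm
print(arm.job_done())"
```

```text
the job is handed in; nothing more can be done
None
```

The chest is locked and handed in at about 17 s: the hasp lies flat over the staple, the pin is through the loop with its head home against the sleeve, and the arm never went near the bottle, beaker or timer.

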